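# Probe the jig's rest pads for the proud one

### The arm

A 6-joint arm with a two-finger parallel gripper is mounted at the origin on a cart in front of the work surface, level with it; the furniture and walls round the work are solid. World frame = base frame: x ahead of the robot, y to its left, z up, the work surface at z = 0. Lengths are in m, angles in rad, forces in N, time in s.
With the tool pointing down it reaches from about 0.35 to 0.975 m from the base axis. Payload 4.9 kg.
Tool frame: the origin (TCP) lies midway between the tips of the shut fingers; the grasp point (between the pads) lies 19 mm behind it; z points along the fingers, y is the line along which they close (so a half turn about z gives the same grasp; the last joint's range is limited). The gripper opens to 85 mm and grips with 20 to 120 N. Pads are 22 mm wide; open, the fingers measure 114 mm over their backs; the gripper's body (76 mm by 85 mm) begins 54 mm behind the grasp point. The pads swing forward as they close: fully open they stand 13 mm farther back than shut.
Start: joints at [-1.238, 0.053, 1.613, -0, 1.476, -0.119], TCP at [0.273, -0.562, 0.231] pointing down, gripper open.
Joint ranges: [-3.01, 3.01], [-1.01, 2.22], [0.06, 2.58], [-1.02, 4.17], [0.09, 2.62], [-3.14, 3.14]. Speed limits (rad/s): [2.57, 2.57, 3.14, 3.14, 3.14, 3.14].

### API

Orientations are given as a rotation vector (axis times angle).
In Python, from station import telemetry, optics, ctrl gives the robot as it stands.
- The arm moves only by the shell command python3 -m pendant 'ROWS' [FORCE]. ROWS is JSON, one flat list of numbers, 7 for each row, row after row: the turn, a rotation vector about the tool's x, y, z as a fraction of full scale, then the shift along the tool's x, y, z as a fraction of full scale, then the opening, from 0 (shut) to 1 (fully open). In form: [ax, ay, az, tx, ty, tz, fingers, ax, ay, az, tx, ty, tz, fingers, ...]. A call has 1 to 12 rows; each row is the pose to reach, as a shift and turn from the pose commanded when the call began, along the tool's axes at that moment; what a row does not reach only later rows make up. Full scale, the value 1, is 300 mm for a shift and 30 degrees for a turn. A row lasts 1/8 s, in which the tool goes at most 62.5 mm and 10.7 degrees, less where a joint would pass 70% of its speed; a pose out of reach is approached as far as the arm can. A call with a number of a shift or a turn outside -1 to 1 is refused whole. A call with a gripper value outside its range is refused whole. The fingers move at their own pace and stop on an object; FORCE is the grip in N (left out, the last holds). Time passes only in rows, so rows that repeat a pose let the fingers close. It gives the time, the measured TCP pose, the force, the opening and the grip force at its end, in the units of the state.
- telemetry.get_obs(): the state, without advancing time (a new reading comes with each control period).
- optics.get_image(name): name is "scene" or "top" or "wrist"; returns a dict with "image" (420x560x3 uint8, red, green, blue), "depth" (420x560 float32, m along the optical axis (not along the pixel's ray), 0 where there is no reading), "fx", "fy", "cx", "cy" (pixels), "rvec" (rotation vector, rad) and "tvec" (3), from world to camera coordinates, as OpenCV has them. Camera axes: x right, y down, z forward; pixel columns grow to the right and rows downward; lengths in m; the calibration is good to about 2 mm. The wrist camera is an equidistant fisheye: a pixel r from the principal point sees the ray r / f radians off the axis. A picture is of the moment at which its call begins.
- ctrl.finish_job(): hands the job in; it is judged then, once.
The state is a dict: "t": time; "q": joint angles; "dq": joint speeds; "effort": joint torques, N m; "tool_pos": TCP position; "tool_rot": TCP orientation; "contact_force": force on the tool from outside, world axes, zero at the start; "wrist_torque": the same for the moment, N m; "opening": finger opening in m; "grip_force": force on a finger pad.
Only numpy, scipy, OpenCV 4.12 (cv2) and the standard library are available. Lean on these libraries where they do the work, as an engineer would, in place of code of your own. Each camera call takes 0.05 s, during which the arm holds its last target. There are 200 camera calls.

### The job

Clear the loose wooden pieces off the jig plate into the shallow wooden tray. Take the ring-eyed probe from its holder and gently touch the middle of each of the four rest pads with its tip, from left to right as the robot sees them, to find the one that stands proud; then hang the probe by its eye on the peg, pushing past the hanging keeper so that the keeper is lifted and drops down again behind the eye. Set the sanding block flat on the middle of the proud pad, ready for dressing it, and leave the other things on the bench alone.

Things in the scene. Friction and masses are not known exactly. Their poses are not given: they have to be found in the camera images.
- jig_plate: fixed plywood plate 165 (x) x 235 (y) x 12 mm on the bench; origin: centre of its underside, x away from the robot, y to the left
- spot_1 (a point): middle of the 1st rest-pad place counted from the left (+y), on the plate's top face (87 mm along the plate's y, -50 mm along its x); a pad stands on each place, 22 mm high or, the proud one, 27 mm
- spot_2 (a point): middle of the 2nd rest-pad place counted from the left (+y), on the plate's top face (29 mm along the plate's y, -50 mm along its x); a pad stands on each place, 22 mm high or, the proud one, 27 mm
- spot_3 (a point): middle of the 3rd rest-pad place counted from the left (+y), on the plate's top face (-29 mm along the plate's y, -50 mm along its x); a pad stands on each place, 22 mm high or, the proud one, 27 mm
- spot_4 (a point): middle of the 4th rest-pad place counted from the left (+y), on the plate's top face (-87 mm along the plate's y, -50 mm along its x); a pad stands on each place, 22 mm high or, the proud one, 27 mm
- pad_a: hardwood rest pad 40 x 40 mm, fixed on the jig plate; origin: centre of its underside. Of pad_a to pad_d, three are 22 mm thick and one is 27 mm thick; which one that is cannot be told from this pose, and which pad is on which spot varies
- pad_b: hardwood rest pad 40 x 40 mm, fixed on the jig plate; origin: centre of its underside. Of pad_a to pad_d, three are 22 mm thick and one is 27 mm thick; which one that is cannot be told from this pose, and which pad is on which spot varies
- pad_c: hardwood rest pad 40 x 40 mm, fixed on the jig plate; origin: centre of its underside. Of pad_a to pad_d, three are 22 mm thick and one is 27 mm thick; which one that is cannot be told from this pose, and which pad is on which spot varies
- pad_d: hardwood rest pad 40 x 40 mm, fixed on the jig plate; origin: centre of its underside. Of pad_a to pad_d, three are 22 mm thick and one is 27 mm thick; which one that is cannot be told from this pose, and which pad is on which spot varies
- offcut_2: loose pine offcut 30 x 90 x 20 mm, lying on the rear half of the jig plate, long axis roughly along the plate's x; origin: centre of its underside, long axis = its y. Absent in some starts
- pattern_08: loose curved plywood cut part 31 x 88 mm, 14 mm thick with thin pins on top to 22 mm, lying on the rear half of the jig plate, long axis roughly along the plate's x; origin: centre of its underside, long axis = its y. Absent in some starts
- pattern_12: loose curved plywood cut part 30 x 84 mm, 14 mm thick with thin pins on top to 22 mm, lying on the rear half of the jig plate, long axis roughly along the plate's x; origin: centre of its underside, long axis = its y. Absent in some starts
- scrap_tray: fixed open wooden tray, 140 (x) x 180 (y) x 30 mm outside, walls and floor about 6 mm; origin: centre of its underside
- probe: loose steel probe, 187 mm tall, 170 g, upright in its holder (fixed dark wooden block 64 x 64 x 70 mm with a 21 mm hole). Origin: centre of the underside of its collar (disc 34 mm across, 8 mm thick), which rests on the holder; z up. Stem 12 mm thick goes down to the tip at z = -58 mm; wooden handle 16 (x) x 24 (y) mm from z = +76 to +132 mm, to grip across y. It hangs upright by its eye
- eye (a point): centre of the probe's round eye (bar 10 mm thick, hole 50 mm, hole axis = the probe's x), at z = +38 mm on the probe; the eye's outer top is at +73 mm, just below the handle
- probe_tip (a point): lowest point of the probe's sprung tip, a 10 mm ball on a pin 8 mm thick
- plunger (a joint): how far the probe's sprung tip is pushed in, 0 to 0.012 m; starts to give at 1.5 N, 300 N/m beyond that
- peg_stand: fixed steel stand; origin: on the bench under the middle of the post (20 x 40 mm, top at 182 mm; foot 70 x 70 mm); a round level peg 12 mm thick, its axis at z = 165 mm, sticks out along the stand's -x (towards the robot) from the post to x = -120 mm
- keeper (a joint): flat flap 16 mm wide, hinged on the peg's axis 112 mm in front of the post's middle, hanging 58 mm below it by its weight (30 g); 0 hanging, grows to 1.4 rad as its lower end swings up towards the post; cannot swing outwards. An eye pushed onto the peg, peg in the upper part of its hole, swings it up; with the eye's middle 40 mm from the post's middle it drops on the robot's side of the eye
- sanding_block: loose cork sanding block 90 (x) x 50 (y) x 32 mm with a dark abrasive sole; origin: centre of its underside
- tape_measure: yellow pocket tape measure 39 x 90 x 70 mm: bystander, loose, not to be disturbed; origin: centre of its underside
- can_b: dark tin can 66 mm across, 85 mm tall: bystander, loose, not to be disturbed; origin: centre of its underside
- carpenter_pencil: flat red carpenter's pencil 159 mm long: bystander, loose, not to be disturbed; origin: centre of its underside

How it is judged:
On the way, in this order (a step that is already met when the one before it is completed fails the run):
1. the probe's tip touches the pad at spot 1 (counted from the left) (horizontal distance between probe_tip and spot_1 below 0.018 m and (contact force between probe and pad_a above 0.8 N or contact force between probe and pad_b above 0.8 N or contact force between probe and pad_c above 0.8 N or contact force between probe and pad_d above 0.8 N)), for 0.1 s.
2. the probe's tip touches the pad at spot 2 (counted from the left) (horizontal distance between probe_tip and spot_2 below 0.018 m and (contact force between probe and pad_a above 0.8 N or contact force between probe and pad_b above 0.8 N or contact force between probe and pad_c above 0.8 N or contact force between probe and pad_d above 0.8 N)), for 0.1 s.
3. the probe's tip touches the pad at spot 3 (counted from the left) (horizontal distance between probe_tip and spot_3 below 0.018 m and (contact force between probe and pad_a above 0.8 N or contact force between probe and pad_b above 0.8 N or contact force between probe and pad_c above 0.8 N or contact force between probe and pad_d above 0.8 N)), for 0.1 s.
4. the probe's tip touches the pad at spot 4 (counted from the left) (horizontal distance between probe_tip and spot_4 below 0.018 m and (contact force between probe and pad_a above 0.8 N or contact force between probe and pad_b above 0.8 N or contact force between probe and pad_c above 0.8 N or contact force between probe and pad_d above 0.8 N)), for 0.1 s.
5. the probe's eye, going onto the peg, lifts the keeper (value of joint keeper above 0.4 rad and x of eye in the frame of peg_stand between -0.16 and -0.005 m and y of eye in the frame of peg_stand between -0.03 and 0.03 m), for 0.05 s.
At the end, for the whole second after the job is handed in: Loose pieces inside the tray's walls; probe hanging still and upright by its eye on the peg, keeper down (under 0.15 rad); sanding block flat (0.05 rad) on the proud pad, so its sole is 37 to 42 mm above the bench, centre within 18 mm of the pad's (x of offcut_2 in the frame of scrap_tray between -0.07 and 0.07 m and y of offcut_2 in the frame of scrap_tray between -0.09 and 0.09 m and height (world z) of each of offcut_2, pattern_08, pattern_12 below 0.06 m and linear speed of each of offcut_2, pattern_08, pattern_12 below 0.03 m/s and x of pattern_08 in the frame of scrap_tray between -0.07 and 0.07 m and y of pattern_08 in the frame of scrap_tray between -0.09 and 0.09 m and x of pattern_12 in the frame of scrap_tray between -0.07 and 0.07 m and y of pattern_12 in the frame of scrap_tray between -0.09 and 0.09 m and x of eye in the frame of peg_stand between -0.1 and -0.005 m and y of eye in the frame of peg_stand between -0.02 and 0.02 m and z of eye in the frame of peg_stand between 0.135 and 0.158 m and value of joint keeper below 0.15 rad and angle between probe's own z axis and vertical below 0.35 rad and linear speed of probe below 0.05 m/s and (horizontal distance between sanding_block and spot_1 below 0.018 m or horizontal distance between sanding_block and spot_2 below 0.018 m or horizontal distance between sanding_block and spot_3 below 0.018 m or horizontal distance between sanding_block and spot_4 below 0.018 m) and angle between sanding_block's own z axis and vertical below 0.05 rad and height (world z) of sanding_block between 0.037 and 0.042 m and linear speed of sanding_block below 0.02 m/s); the robot touches nothing.
It fails at once if a pad is hit with the probe with more than 25 N (contact force between probe and pad_a above 25 N or contact force between probe and pad_b above 25 N or contact force between probe and pad_c above 25 N or contact force between probe and pad_d above 25 N).
It fails at once if a bystander is pushed more than 30 mm (distance of any of tape_measure, can_b, carpenter_pencil from where it was at the start of the episode above 0.03 m).
Of offcut_2, pattern_08, pattern_12 only 2 to 3 are there at a start; the rules pass over those that are not, and their reading is None.
At some moment in a run one of offcut_2, pattern_08, pattern_12 may be knocked a few centimetres aside while the robot is not near it.
It also fails if it takes over 200 s, if anything falls off the work surface, if the arm or the gripper's body presses on something with over 40 N, if the wrist force passes 120 N, or if a joint passes its speed limit or range.

## Working session

There is one attempt and no reset: what is moved stays moved. The work goes in short steps, Python scripts to look and compute and a shell command to move; the robot and the scene stay as the last step left them, time stands still between calls to the robot, and variables do not carry over. Pictures are saved under pics/ and viewed, at most 14 in all, crops included, and the job is handed in when it is done.

```bash
ls; mkdir -p pics; cat > h.py <<'E'
import numpy as np, cv2
from station import telemetry, optics, ctrl
from scipy.spatial.transform import Rotation as R
def cloud(name):
    d=optics.get_image(name); Z=d["depth"]; h,w=Z.shape
    u,v=np.meshgrid(np.arange(w),np.arange(h))
    P=np.stack([(u-d["cx"])/d["fx"]*Z,(v-d["cy"])/d["fy"]*Z,Z],-1)
    Rm=R.from_rotvec(np.array(d["rvec"]).ravel()).as_matrix()
    W=(P-np.array(d["tvec"]).ravel())@Rm
    W[Z==0]=np.nan
    return d,W
def save(d,n): cv2.imwrite(n,d["image"][:,:,::-1])
E
python3 - <<'E'
from h import *
for n in("top","scene"):
    d,W=cloud(n); save(d,f"pics/{n}0.png"); np.savez(f"{n}0.npz",W=W,im=d["image"])
    print(n,d["fx"],d["cx"],d["cy"],d["rvec"],d["tvec"],(d["depth"]==0).mean())
o=telemetry.get_obs();print({k:np.round(v,3) for k,v in o.items()})
E
```

```text
pics
top 471.53755292125254 278.95239696135576 212.44315967210804 [ 2.18925198 -2.12331326  0.27404711] [0.02098856 0.58829726 1.28018774] 0.004005102040816327
scene 415.94029041248905 282.68423958558435 213.11684861434335 [ 0.99078832 -2.43353852  1.06687426] [0.43976963 0.36173321 0.89040864] 0.0040178571428571425
{'t': np.float64(0.1), 'q': array([-1.238,  0.053,  1.614,  0.   ,  1.476, -0.119]), 'dq': array([ 0.   , -0.002, -0.003,  0.001,  0.002,  0.001]), 'effort': array([ 1.0000e-03, -3.9491e+01, -3.7136e+01, -0.0000e+00,  4.0000e-03,
        0.0000e+00]), 'tool_pos': array([ 0.273, -0.562,  0.23 ]), 'tool_rot': array([-3.06 , -0.703,  0.   ]), 'contact_force': array([0.341, 0.235, 0.046]), 'wrist_torque': array([-0.011,  0.036,  0.001]), 'grip_force': np.float64(0.0), 'opening': np.float64(0.085)}
```

View pics/top0.png

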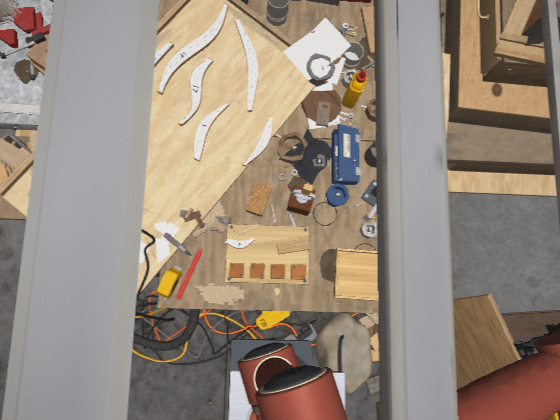

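View pics/scene0.png

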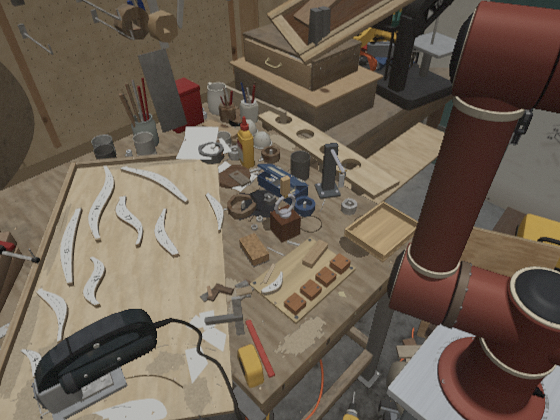

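The top view shows the jig at about (268,254) with a pattern (240,243), an offcut (293,245) and four pads along row 271. The sanding block is at (260,197), the holder and probe at (300,198), and the tray at (357,273), with a beam hiding part of the right side. The scene view shows the stand at (330,180).

```bash
python3 - <<'E'
from h import *
t=np.load("top0.npz"); s=np.load("scene0.npz")
a=cv2.resize(t["im"][150:310,140:390],None,fx=3.2,fy=3.2,interpolation=cv2.INTER_CUBIC)
b=cv2.resize(s["im"][120:390,220:430],None,fx=2.2,fy=2.2,interpolation=cv2.INTER_CUBIC)
cv2.imwrite("pics/topc.png",a[:,:,::-1]);cv2.imwrite("pics/scenec.png",b[:,:,::-1])
T=t["W"];S=s["W"]
def pr(n,W,pts):
    print(n,[(p,np.round(W[p[1],p[0]],3).tolist()) for p in pts])
pr("top",T,[(268,254),(260,197),(300,198),(357,273),(240,243),(293,245),(237,271),(255,271),(277,271),(298,271),(190,274),(168,280)])
pr("scene",S,[(330,180),(330,150),(300,165),(380,230),(285,225),(253,248),(338,152)])
# components above bench, from top
for n,W in(("top",T),("scene",S)):
    m=((W[...,2]>.008)&(W[...,2]<.25)&(W[...,0]>.3)&(W[...,0]<.95)&(abs(W[...,1])<.5)).astype(np.uint8)
    k,l,st,c=cv2.connectedComponentsWithStats(m)
    for i in range(1,k):
        if st[i,4]>40:
            p=W[l==i]; print(n,st[i].tolist(),np.round(p.min(0),3),np.round(p.max(0),3))
E
```

```text
top [((268, 254), [0.473, 0.065, 0.014]), ((260, 197), [0.635, 0.093, 0.028]), ((300, 198), [0.625, -0.017, 0.081]), ((357, 273), [0.426, -0.194, 0.008]), ((240, 243), [0.5, 0.146, 0.027]), ((293, 245), [0.499, -0.005, 0.031]), ((237, 271), [0.421, 0.151, 0.035]), ((255, 271), [0.422, 0.101, 0.037]), ((277, 271), [0.424, 0.04, 0.04]), ((298, 271), [0.425, -0.019, 0.041]), ((190, 274), [0.41, 0.283, 0.009]), ((168, 280), [0.389, 0.333, 0.072])]
scene [((330, 180), [0.65, -0.251, 0.052]), ((330, 150), [0.654, -0.243, 0.167]), ((300, 165), [0.757, -0.226, 0.069]), ((380, 230), [0.429, -0.221, 0.003]), ((285, 225), [0.601, 0.005, 0.064]), ((253, 248), [0.622, 0.108, 0.035]), ((338, 152), [0.736, -0.4, 0.044])]
top [136, 80, 228, 221, 26131] [ 0.335 -0.203  0.008] [0.95  0.419 0.159]
top [444, 88, 30, 48, 680] [ 0.842 -0.5    0.01 ] [ 0.95  -0.453  0.152]
top [361, 100, 14, 22, 150] [ 0.891 -0.251  0.008] [ 0.95 -0.21  0.04]
top [364, 140, 12, 27, 184] [ 0.746 -0.25   0.009] [ 0.81  -0.216  0.09 ]
top [286, 180, 30, 36, 676] [ 0.59  -0.059  0.008] [0.697 0.016 0.208]
top [361, 180, 15, 42
[... 222 characters left out ...]
[0.404 0.255 0.008] [0.484 0.294 0.017]
top [333, 248, 45, 53, 477] [ 0.351 -0.251  0.008] [ 0.495 -0.123  0.037]
top [157, 265, 24, 33, 473] [0.345 0.309 0.008] [0.434 0.365 0.076]
scene [227, 97, 173, 144, 7606] [ 0.492 -0.5    0.008] [0.95  0.05  0.202]
scene [57, 127, 299, 293, 29774] [ 0.307 -0.186  0.008] [0.95  0.5   0.214]
scene [261, 146, 19, 17, 240] [ 0.889 -0.287  0.008] [ 0.949 -0.217  0.039]
scene [341, 198, 16, 17, 205] [ 0.527 -0.25   0.008] [ 0.573 -0.2    0.034]
scene [344, 202, 74, 59, 923] [ 0.347 -0.308  0.008] [ 0.495 -0.12   0.034]
scene [239, 233, 30, 33, 571] [0.581 0.064 0.008] [0.68  0.136 0.035]
scene [237, 345, 27, 43, 773] [0.342 0.315 0.008] [0.421 0.368 0.069]
```

View pics/topc.png

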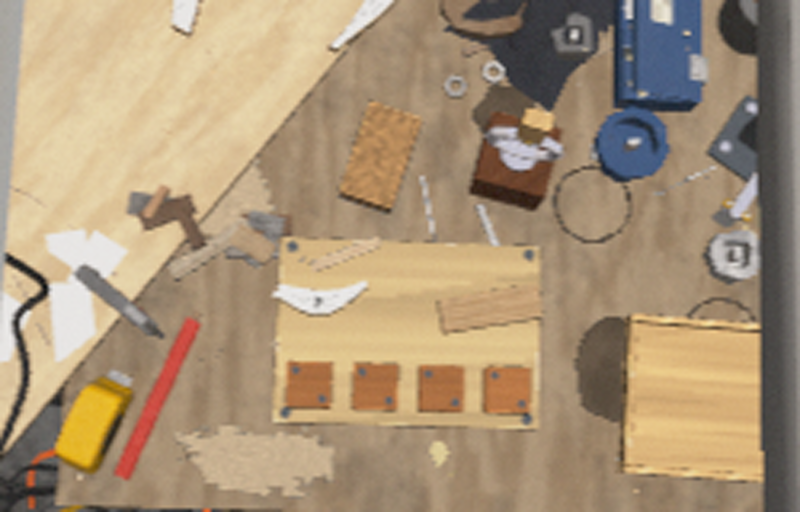

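View pics/scenec.png

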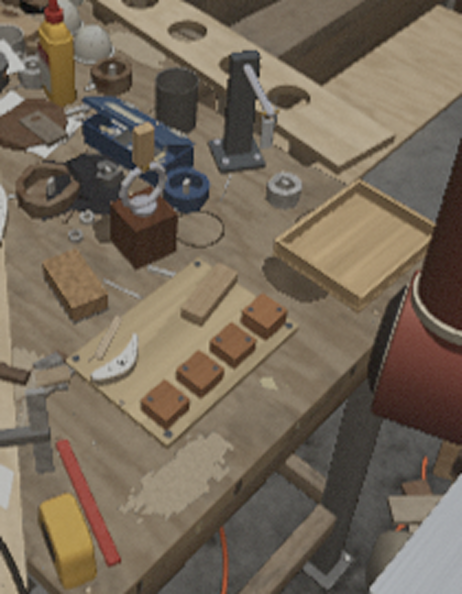

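The crops show the white curved pattern at the jig's rear left (topc 320,297) and the pine offcut at its rear right (490,307). A thin stick at (340,253) may be only a decal. The probe stands in the dark holder, and the peg stand is at the upper right, with its peg pointing towards the robot.

```bash
python3 - <<'E'
from h import *
t=np.load("top0.npz"); s=np.load("scene0.npz")
def rect(P):
    r=cv2.minAreaRect((P[:,:2]*1000).astype(np.float32)); return np.round(np.concatenate([r[0],r[1],[r[2]]]),1).tolist()
def box(W,x0,x1,y0,y1,z0,z1): return (W[...,0]>x0)&(W[...,0]<x1)&(W[...,1]>y0)&(W[...,1]<y1)&(W[...,2]>z0)&(W[...,2]<z1)
def comps(n,W,m,mn=15):
    k,l,st,c=cv2.connectedComponentsWithStats(m.astype(np.uint8))
    for i in range(1,k):
        if st[i,4]>=mn:
            P=W[l==i]; print(n,"px",np.round(c[i]),st[i,4],"zmed %.3f"%np.median(P[:,2]),"mean",np.round(P.mean(0),3),"rect",rect(P))
for n,d in(("top",t),("scene",s)):
    W=d["W"];im=d["im"];hsv=cv2.cvtColor(im,cv2.COLOR_RGB2HSV)
    print(n,"bench z",np.nanmedian(W[box(W,.5,.56,-.1,-.07,-.02,.02)][:,2]))
    pad=box(W,.37,.47,-.1,.2,.02,.06)&(hsv[...,1]>140)
    comps(n+" pad",W,pad)
    comps(n+" piece",W,box(W,.455,.57,-.07,.2,.0185,.06))
    comps(n+" plate",W,box(W,.35,.57,-.07,.2,.007,.06),300)
    P=W[box(W,.46,.56,-.05,.12,.005,.018)]; print("plate z",np.median(P[:,2]))
    comps(n+" sand",W,box(W,.56,.7,.05,.15,.018,.06))
    comps(n+" holder",W,box(W,.56,.72,-.07,.03,.05,.08))
    comps(n+" probe",W,box(W,.56,.75,-.07,.05,.085,.25),8)
    comps(n+" handle",W,box(W,.56,.75,-.07,.05,.155,.25),8)
    comps(n+" standlow",W,box(W,.55,.75,-.35,-.17,.004,.02))
    comps(n+" post",W,box(W,.55,.78,-.35,-.15,.03,.14),8)
    comps(n+" postpeg",W,box(W,.5,.78,-.35,-.12,.15,.2),8)
    comps(n+" tray",W,box(W,.33,.52,-.34,-.1,.015,.04))
    comps(n+" can",W,box(W,.7,.85,-.3,-.17,.03,.1))
    g=hsv[...,1]; P=W[box(W,.5,.53,.12,.19,0,.05)]
# heights along stick
print([np.round(t["W"][150+int(y/3.2),140+int(x/3.2),:],3).tolist() for x,y in((325,262),(340,256),(360,250),(340,275))])
d=s["W"]; P=d[box(d,.5,.78,-.35,-.12,.1,.2)]
i=np.argsort(P[:,0]); print(np.round(P[i][::6],3).tolist())
E
```

```text
top bench z 0.0003937628766461182
top pad px [236. 270.] 160 zmed 0.035 mean [0.424 0.154 0.035] rect [423.5, 153.7, 39.1, 33.4, 2.2]
top pad px [257. 271.] 165 zmed 0.034 mean [0.423 0.095 0.034] rect [423.6, 96.4, 36.4, 36.4, 1.5]
top pad px [277. 271.] 170 zmed 0.034 mean [0.424 0.038 0.034] rect [423.9, 37.7, 39.3, 37.2, 1.1]
top pad px [298. 272.] 165 zmed 0.039 mean [ 0.424 -0.019  0.039] rect [423.9, -18.3, 36.5, 36.8, 1.1]
top piece px [238. 243.] 175 zmed 0.026 mean [0.5   0.15  0.026] rect [500.4, 148.4, 28.9, 78.9, 1.2]
top piece px [292. 246.] 350 zmed 0.032 mean [ 0.496 -0.003  0.032] rect [497.2, -1.8, 35.6, 92.1, 12.3]
top plate px [266. 254.] 4690 zmed 0.014 mean [0.473 0.071 0.019] rect [479.9, 74.9, 251.8, 177.5, 89.4]
plate z 0.01242897352501671
top sand px [258. 198.] 532 zmed 0.032 mean [0.631 0.099 0.032] rect [632.1, 98.9, 50.2, 90.5, 73.1]
top holder px [296. 187.] 40 zmed 0.070 mean [ 0.659 -0.007  0.07 ] rect [659.8, -7.7, 13.2, 25.6, 2.2]
top holder px [299. 204.] 269 zmed 0.070 mean [ 0.611 -0.017  0.07 ] rect [615.0, -18.0, 64.2, 37.5, 75.0]
top probe px 
[... 5271 characters left out ...]
0.246, 0.177], [0.654, -0.242, 0.175], [0.655, -0.24, 0.154], [0.655, -0.24, 0.113], [0.655, -0.24, 0.157], [0.656, -0.252, 0.18], [0.656, -0.257, 0.181], [0.657, -0.244, 0.18], [0.657, -0.237, 0.121], [0.658, -0.239, 0.109], [0.658, -0.233, 0.167], [0.659, -0.24, 0.116], [0.659, -0.234, 0.129], [0.66, -0.24, 0.126], [0.66, -0.233, 0.107], [0.661, -0.233, 0.159], [0.661, -0.238, 0.119], [0.662, -0.233, 0.165], [0.662, -0.233, 0.172], [0.663, -0.229, 0.166], [0.663, -0.232, 0.151], [0.664, -0.248, 0.178], [0.664, -0.232, 0.117], [0.665, -0.231, 0.178], [0.666, -0.234, 0.126], [0.668, -0.234, 0.144], [0.67, -0.235, 0.149], [0.672, -0.236, 0.122], [0.673, -0.238, 0.157], [0.674, -0.238, 0.127]]
```

```bash
cat >> h.py <<'E'
def plan(x,y,z,ang=None):
    """fractions from the present pose to TCP x,y,z (pointing down), tool y line at ang deg (mod 180)"""
    o=telemetry.get_obs(); A=R.from_rotvec(o["tool_rot"]); p=np.array(o["tool_pos"])
    M=A.as_matrix(); cur=np.degrees(np.arctan2(M[1,1],M[0,1]))
    if ang is None: ang=cur
    d=(ang-cur+90)%180-90; c=np.radians(cur+d)
    yv=np.array([np.cos(c),np.sin(c),0]); zv=np.array([0,0,-1.]); T=np.stack([np.cross(yv,zv),yv,zv],1)
    r=(A.inv()*R.from_matrix(T)).as_rotvec(degrees=True)/30
    s=M.T@(np.array([x,y,z])-p)/.3
    print("pos",np.round(p,4),"yang %.1f"%cur,"turn",np.round(r,4),"shift",np.round(s,4),"q6 %.2f"%o["q"][5])
E
python3 -c "
from h import *
plan(.496,-.002,.2,11)"; python3 -m pendant --help | head -20
```

```text
pos [ 0.2727 -0.5618  0.2302] yang -64.1 turn [-0.0028 -0.0027 -2.5038] shift [ 1.4843 -1.3535  0.1034] q6 -0.12invalid input: not JSON, or not a number
```

```bash
python3 -m pendant '[0,0,-0.95,0.75,-0.68,0,0.65, 0,0,-0.95,0.75,-0.68,0,0.65, 0,0,-0.95,0.75,-0.68,0,0.65, 0,0,-0.95,0.75,-0.68,0,0.65, 0,0,-0.95,0.75,-0.68,0,0.65, 0,0,-0.95,0.75,-0.68,0,0.65, 0,0,-0.95,0.75,-0.68,0,0.65, 0,0,-0.95,0.75,-0.68,0,0.65]' 30; python3 -c "
from h import *
plan(.496,-.002,.2,11)"
```

```text
t: 1.1
tool_pos: [0.3858, -0.2815, 0.2311]
tool_rot: [-2.795, -1.433, 0.001]
contact_force: [-0.1, -0.8, 0.1]
opening: 0.0554
grip_force: 0.0
pos [ 0.3858 -0.2815  0.2311] yang -35.7 turn [-9.0000e-04  0.0000e+00 -1.5571e+00] shift [ 0.9709 -0.2454  0.1037] q6 -0.16
```

```bash
python3 -m pendant '[0,0,-0.78,0.97,-0.245,0.1,0.65, 0,0,-0.78,0.97,-0.245,0.1,0.65, 0,0,-0.78,0.97,-0.245,0.1,0.65, 0,0,-0.78,0.97,-0.245,0.1,0.65, 0,0,-0.78,0.97,-0.245,0.1,0.65, 0,0,-0.78,0.97,-0.245,0.1,0.65, 0,0,-0.78,0.97,-0.245,0.1,0.65]'; python3 -m pendant '[0,0,-0.78,0,0,0,0.65, 0,0,-0.78,0,0,0,0.65, 0,0,-0.78,0,0,0,0.65, 0,0,-0.78,0,0,0,0.65]'; python3 - <<'E'
from h import *
plan(.496,-.002,.016,11)
d=optics.get_image("wrist"); save(d,"pics/w1.png"); print(d["fx"],d["cx"],d["cy"],d["rvec"],d["tvec"], d["depth"].min(),d["depth"].max())
E
```

```text
t: 1.98
tool_pos: [0.496, -0.0022, 0.2011]
tool_rot: [-2.446, -1.971, 0.001]
contact_force: [0.1, -0.4, -0.2]
opening: 0.0556
grip_force: 0.0
t: 2.48
tool_pos: [0.4959, -0.0022, 0.2014]
tool_rot: [1.999, 2.423, 0.0]
contact_force: [0.8, 0.1, 0.9]
opening: 0.0554
grip_force: 0.0
pos [ 0.4959 -0.0022  0.2014] yang 10.9 turn [ 0.0003  0.0003 -0.0017] shift [7.000e-04 4.000e-04 6.181e-01] q6 -0.35
325.19226210127806 277.87818488114056 213.14777763717822 [-2.79955937 -0.26737307 -0.04568214] [-0.48727005 -0.12314834  0.32047822] 0.0 1.7397852
```

View pics/w1.png

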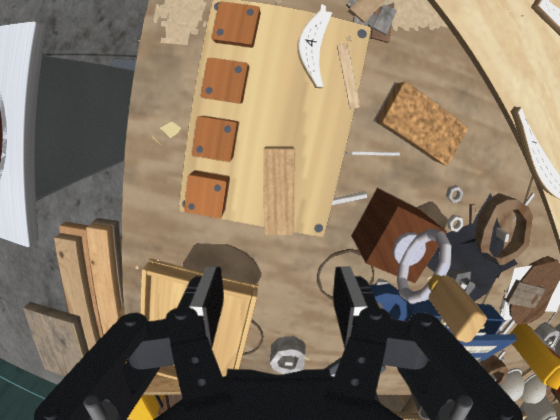

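The wrist view shows the offcut at (280,190), aligned between the fingers, and the pattern at (315,45) is where I measured it. I'll go down and grasp.

```bash
python3 -m pendant '[0,0,0,0,0,0.3,0.65, 0,0,0,0,0,0.4,0.65, 0,0,0,0,0,0.5,0.65, 0,0,0,0,0,0.56,0.65, 0,0,0,0,0,0.6,0.65, 0,0,0,0,0,0.618,0.65, 0,0,0,0,0,0.618,0.65, 0,0,0,0,0,0.618,0, 0,0,0,0,0,0.618,0, 0,0,0,0,0,0.618,0, 0,0,0,0,0,0.618,0, 0,0,0,0,0,0.618,0]' 40; python3 -m pendant '[0,0,0,0,0,-0.1,0,0,0,0,0,0,-0.3,0,0,0,0,0,0,-0.4,0,0,0,0,0,0,-0.4,0]'
python3 -c "
from h import *
plan(.445,-.214,.12,4)"
```

```text
t: 4.03
tool_pos: [0.497, -0.0013, 0.0171]
tool_rot: [1.993, 2.426, 0.002]
contact_force: [-0.1, -0.0, 6.3]
opening: 0.0291
grip_force: 41.1
t: 4.53
tool_pos: [0.4977, -0.0014, 0.1387]
tool_rot: [1.991, 2.424, 0.005]
contact_force: [0.2, -0.3, -1.0]
opening: 0.029
grip_force: 40.4
pos [ 0.4977 -0.0014  0.1387] yang 11.2 turn [0.0106 0.003  0.2397] shift [-0.6611 -0.3102  0.0619] q6 -0.35
```

```bash
python3 -m pendant '[0,0,0.24,-0.66,-0.31,0,0, 0,0,0.24,-0.66,-0.31,0,0, 0,0,0.24,-0.66,-0.31,0,0, 0,0,0.24,-0.66,-0.31,0.05,0, 0,0,0.24,-0.66,-0.31,0.15,0, 0,0,0.24,-0.66,-0.31,0.25,0, 0,0,0.24,-0.66,-0.31,0.33,0, 0,0,0.24,-0.66,-0.31,0.38,0, 0,0,0.24,-0.66,-0.31,0.38,0, 0,0,0.24,-0.66,-0.31,0.38,0.5, 0,0,0.24,-0.66,-0.31,0.38,0.5, 0,0,0.24,-0.66,-0.31,0.38,0.5]'; python3 -m pendant '[0,0,0,0,0,-0.2,0.5,0,0,0,0,0,-0.4,0.6,0,0,0,0,0,-0.5,0.6,0,0,0,0,0,-0.5,0.6]'
python3 - <<'E'
from h import *
plan(.496,.148,.15,2)
d,W=cloud("top")
for m,n in (((W[...,0]>.455)&(W[...,0]<.57)&(W[...,1]>-.07)&(W[...,1]<.2)&(W[...,2]>.0185)&(W[...,2]<.05),"piece"),((W[...,0]>.365)&(W[...,0]<.48)&(W[...,1]>-.25)&(W[...,1]<-.14)&(W[...,2]>.015)&(W[...,2]<.05),"tray")):
    P=W[m]; print(n,len(P)); 
    if len(P): print(np.round(np.median(P,0),3),cv2.minAreaRect((P[:,:2]*1000).astype(np.float32)))
P=W[(W[...,0]>.455)&(W[...,0]<.57)&(W[...,1]>.135)&(W[...,1]<.165)&(W[...,2]>.0185)&(W[...,2]<.05)];print(P.min(0),P.max(0))
E
```

```text
t: 6.02
tool_pos: [0.4438, -0.2139, 0.0229]
tool_rot: [2.141, 2.296, 0.0]
contact_force: [-0.6, 0.3, 0.5]
opening: 0.043
grip_force: 0.0
t: 6.52
tool_pos: [0.445, -0.2147, 0.176]
tool_rot: [2.137, 2.292, 0.002]
contact_force: [0.1, -0.2, -0.6]
opening: 0.0509
grip_force: 0.0
pos [ 0.445  -0.2147  0.176 ] yang 4.0 turn [0.0121 0.0093 0.0664] shift [1.1946 0.2532 0.0825] q6 -0.67
piece 214
[0.502 0.147 0.026] ((511.5212097167969, 77.79266357421875), (96.4799575805664, 233.6938018798828), 5.662281036376953)
tray 241
[ 0.443 -0.202  0.027] ((416.2046203613281, -207.63674926757812), (82.31558227539062, 74.0737075805664), 1.4587903022766113)
[0.48602271 0.13673382 0.01853689] [0.53261981 0.1629848  0.03305681]
```

```bash
python3 -m pendant '[0,0,0.066,0.95,0.253,0,0.6,0,0,0.066,0.95,0.253,0,0.6,0,0,0.066,0.95,0.253,0,0.6,0,0,0.066,0.95,0.253,0,0.6,0,0,0.066,0.95,0.253,0,0.6,0,0,0.066,0.95,0.253,0,0.6,0,0,0.066,0.95,0.253,0,0.6]'; python3 - <<'E'
from h import *
d=optics.get_image("wrist"); save(d,"pics/w2.png")
d,W=cloud("top"); save(d,"pics/t2.png")
hsv=cv2.cvtColor(d["image"],cv2.COLOR_RGB2HSV)
m=(hsv[...,1]<60)&(hsv[...,2]>150)&(W[...,0]>.455)&(W[...,0]<.55)&(W[...,1]>.08)&(W[...,1]<.2)
P=W[m]; print(len(P), np.round(P.mean(0),3),cv2.minAreaRect((P[:,:2]*1000).astype(np.float32)))
for a in np.arange(.1,.2,.01):
    Q=P[(P[:,1]>=a)&(P[:,1]<a+.01)]
    if len(Q): print("%.2f"%a,np.round([Q[:,0].min(),Q[:,0].max()],3))
plan(.494,.148,.015,2)
E
```

```text
t: 7.45
tool_pos: [0.498, 0.0759, 0.1701]
tool_rot: [-2.181, -2.259, 0.004]
contact_force: [0.6, 0.4, 0.2]
opening: 0.0513
grip_force: 0.0
141 [0.501 0.156 0.072] ((510.8315124511719, 163.12237548828125), (73.24729919433594, 38.58427810668945), 68.60099029541016)
0.13 [0.489 0.52 ]
0.14 [0.489 0.51 ]
0.15 [0.488 0.51 ]
0.16 [0.491 0.508]
0.17 [0.494 0.512]
0.18 [0.501 0.541]
0.19 [0.541 0.541]
pos [0.4984 0.0751 0.1708] yang 1.9 turn [-0.0034  0.0005 -0.0027] shift [ 0.2434 -0.0057  0.5194] q6 -0.03
```

View pics/w2.png

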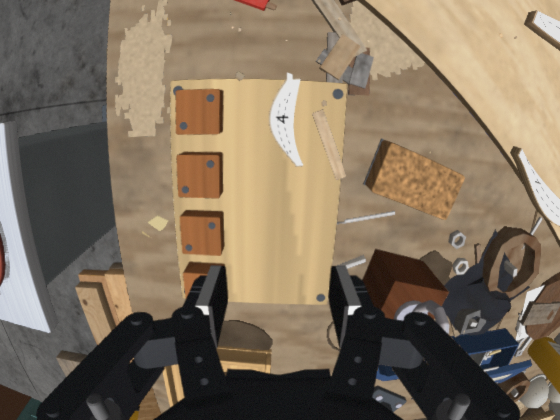

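The pattern is at (285,120) in the wrist view, clear between the open fingers' lines once I shift 75 mm in +y.

```bash
python3 -m pendant '[0,0,0,0.2,0,0,0.6, 0,0,0,0.25,0.003,0.2,0.6, 0,0,0,0.25,0.003,0.35,0.6, 0,0,0,0.25,0.003,0.45,0.6, 0,0,0,0.25,0.003,0.5,0.6, 0,0,0,0.25,0.003,0.52,0.6, 0,0,0,0.25,0.003,0.52,0.6, 0,0,0,0.25,0.003,0.52,0, 0,0,0,0.25,0.003,0.52,0, 0,0,0,0.25,0.003,0.52,0, 0,0,0,0.25,0.003,0.52,0, 0,0,0,0.25,0.003,0.52,0]' 30; python3 -m pendant '[0,0,0,0,0,-0.1,0,0,0,0,0,0,-0.3,0,0,0,0,0,0,-0.4,0,0,0,0,0,0,-0.4,0]'
python3 -c "
from h import *
plan(.40,-.214,.06,2)"
```

```text
t: 9.05
tool_pos: [0.4984, 0.1513, 0.0174]
tool_rot: [2.181, 2.259, 0.003]
contact_force: [-0.4, -0.9, 5.1]
opening: 0.0216
grip_force: 28.7
t: 9.55
tool_pos: [0.4994, 0.1516, 0.1393]
tool_rot: [2.179, 2.257, 0.009]
contact_force: [-0.1, -0.3, -0.7]
opening: 0.0217
grip_force: 28.6
pos [0.4994 0.1516 0.1393] yang 2.0 turn [ 0.0132 -0.0016  0.0005] shift [-1.2065 -0.3759  0.2608] q6 0.12
```

```bash
python3 -m pendant '[0,0,0,-0.95,-0.39,0,0,0,0,0,-0.95,-0.39,0,0,0,0,0,-0.95,-0.39,0,0,0,0,0,-0.95,-0.39,0,0,0,0,0,-0.95,-0.39,0,0,0,0,0,-0.95,-0.39,0,0,0,0,0,-0.95,-0.39,0,0]';  python3 -m pendant '[0,0,0,-0.256,0,0,0,0,0,0,-0.256,0,0.1,0,0,0,0,-0.256,0,0.25,0,0,0,0,-0.256,0,0.36,0,0,0,0,-0.256,0,0.36,0, 0,0,0,-0.256,0,0.36,0.4,0,0,0,-0.256,0,0.36,0.4,0,0,0,-0.256,0,0.36,0.4,0,0,0,-0.256,0,0.1,0.4,0,0,0,-0.256,0,-0.15,0.5,0,0,0,-0.256,0,-0.3,0.5,0,0,0,-0.256,0,-0.3,0.5]'
python3 - <<'E'
from h import *
plan(.626,-.0205,.25,76)
d=optics.get_image("wrist"); save(d,"pics/w3.png")
d,W=cloud("scene"); 
m=(W[...,0]>.3)&(W[...,0]<.54)&(W[...,1]>-.34)&(W[...,1]<-.1)&(W[...,2]>.0)&(W[...,2]<.06)
save(d,"pics/s3.png")
for z0,z1 in ((.165,.25),(.155,.25)):
  m=(W[...,0]>.56)&(W[...,0]<.72)&(W[...,1]>-.07)&(W[...,1]<.05)&(W[...,2]>z0)&(W[...,2]<z1)
  P=W[m];print(len(P),P.mean(0),cv2.minAreaRect((P[:,:2]*1000).astype(np.float32)))
E
```

```text
t: 10.42
tool_pos: [0.3896, -0.1372, 0.1343]
tool_rot: [-2.181, -2.257, 0.0]
contact_force: [-0.1, 0.8, 0.0]
opening: 0.0213
grip_force: 28.6
t: 11.92
tool_pos: [0.3953, -0.2163, 0.233]
tool_rot: [2.174, 2.251, 0.002]
contact_force: [0.4, -0.3, 0.5]
opening: 0.0427
grip_force: 0.0
pos [ 0.3953 -0.2163  0.233 ] yang 2.0 turn [ 0.0056  0.0244 -2.4667] shift [ 0.6252  0.7918 -0.0541] q6 -0.70
127 [ 0.62472642 -0.01740291  0.18651984] ((627.2445068359375, -19.63475799560547), (21.973363876342773, 17.817190170288086), 81.30447387695312)
159 [ 0.62458209 -0.01733487  0.18117037] ((627.12841796875, -19.375852584838867), (22.400558471679688, 18.246797561645508), 80.90701293945312)
```

View pics/w3.png

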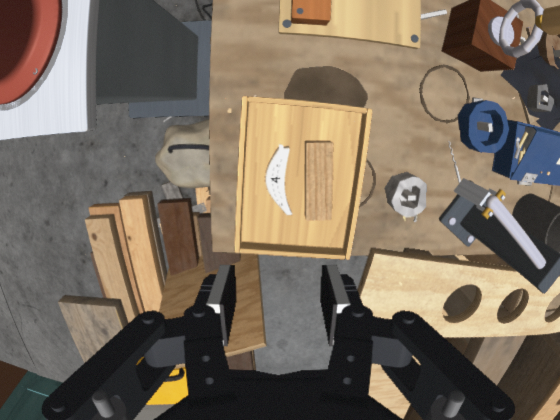

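The tray holds both the pattern (277,180) and the offcut (320,180). Next is the probe.

```bash
python3 -m pendant '[0,0,-0.9,0,0,-0.2,1,0,0,-0.9,0.3,0.4,-0.2,1,0,0,-0.9,0.3,0.4,-0.2,1,0,0,-0.9,0.3,0.4,-0.2,1,0,0,-0.9,0.3,0.4,-0.2,1]'; python3 -m pendant '[0,0,-0.9,0,0,0,1,0,0,-0.9,0,0,0,1,0,0,-0.9,0,0,0,1,0,0,-0.9,0,0,0,1]';python3 -m pendant '[0,0,-0.66,0,0,0,1,0,0,-0.66,0,0,0,1,0,0,-0.66,0,0,0,1]'; python3 - <<'E'
from h import *
plan(.6265,-.0205,.27,75)
d,W=cloud("top"); hsv=cv2.cvtColor(d["image"],cv2.COLOR_RGB2HSV)
for z0,z1 in ((.1,.25),(.19,.215),(.06,.075)):
  m=(W[...,0]>.56)&(W[...,0]<.72)&(W[...,1]>-.07)&(W[...,1]<.05)&(W[...,2]>z0)&(W[...,2]<z1)
  P=W[m];print(len(P),P.mean(0),P[:,2].max(),cv2.minAreaRect((P[:,:2]*1000).astype(np.float32)))
d=optics.get_image("wrist"); save(d,"pics/w4.png")
E
```

```text
t: 12.65
tool_pos: [0.5095, -0.119, 0.2827]
tool_rot: [-1.588, -2.704, 0.002]
contact_force: [-0.6, -1.3, -0.5]
opening: 0.0852
grip_force: 0.0
t: 13.15
tool_pos: [0.5086, -0.121, 0.2844]
tool_rot: [-0.922, -3.001, 0.0]
contact_force: [0.0, 0.1, 0.0]
opening: 0.0855
grip_force: 0.0
t: 13.52
tool_pos: [0.5091, -0.1207, 0.2851]
tool_rot: [-0.394, -3.115, -0.0]
contact_force: [0.2, 0.8, -0.1]
opening: 0.0854
grip_force: 0.0
pos [ 0.5091 -0.1207  0.2851] yang 75.6 turn [-0.     -0.0025  0.0193] shift [-0.2958  0.4211  0.05  ] q6 -1.69
172 [ 0.62651091 -0.02014453  0.16353692] 0.20650049706076803 ((628.412353515625, -21.361343383789062), (68.02166748046875, 16.072372436523438), 80.6928939819336)
62 [ 0.62752489 -0.02155405  0.20103679] 0.20650049706076803 ((628.4791870117188, -21.656057357788086), (23.442655563354492, 15.861824035644531), 77.87023162841797)
284 [ 0.61955136 -0.01744697  0.06984616] 0.07489624813452808 ((628.88427734375, -21.680103302001953), (63.743408203125, 66.00022888183594), 76.7881851196289)
```

View pics/w4.png

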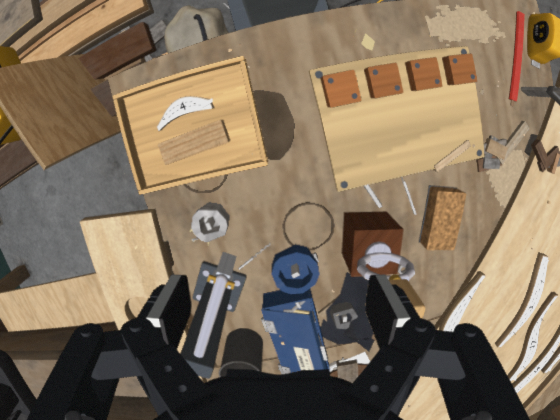

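```bash
python3 -m pendant '[0,0,-0.045,-0.299,0.419,0,1,0,0,-0.045,-0.299,0.419,0,1,0,0,-0.045,-0.299,0.419,0,1,0,0,-0.045,-0.299,0.419,0,1,0,0,-0.045,-0.299,0.419,0,1]'; python3 - <<'E'
from h import *
plan(.6272,-.0213,.152,77)
E
```

```text
t: 14.25
tool_pos: [0.6271, -0.0209, 0.2856]
tool_rot: [-0.354, -3.121, 0.001]
contact_force: [-1.0, -0.9, -0.1]
opening: 0.0856
grip_force: 0.0
pos [ 0.6271 -0.0209  0.2856] yang 77.1 turn [-0.0009 -0.0015  0.0025] shift [-0.0009 -0.001   0.4453] q6 -1.50
```

```bash
python3 -m pendant '[0,0,0,0,0,0.15,1,0,0,0,0,0,0.25,1,0,0,0,0,0,0.35,1,0,0,0,0,0,0.42,1,0,0,0,0,0,0.445,1,0,0,0,0,0,0.445,1,0,0,0,0,0,0.445,0,0,0,0,0,0,0.445,0,0,0,0,0,0,0.445,0,0,0,0,0,0,0.445,0,0,0,0,0,0,0.445,0,0,0,0,0,0,0.445,0]' 60;  python3 -m pendant '[0,0,0,0,0,0,0,0,0,0,0,0,-0.15,0,0,0,0,0,0,-0.3,0,0,0,0,0,0,-0.35,0,0,0,0,0,0,-0.35,0]'
python3 - <<'E'
from h import *
plan(.424,.153,.257)
d,W=cloud("scene"); save(d,"pics/s5.png")
m=(W[...,0]>.54)&(W[...,0]<.72)&(W[...,1]>-.1)&(W[...,1]<.05)&(W[...,2]>.09)&(W[...,2]<.2)
P=W[m]
z=P[:,2]; print(len(P))
for a in np.arange(.1,.26,.01):
    Q=P[(z>=a)&(z<a+.01)]
    if len(Q): print("%.2f"%a,len(Q),np.round(Q.mean(0),3),np.round(np.ptp(Q,0),3))
E
```

```text
t: 15.75
tool_pos: [0.6279, -0.0208, 0.153]
tool_rot: [0.351, 3.121, -0.001]
contact_force: [0.4, -1.4, 3.8]
opening: 0.0232
grip_force: 59.3
t: 16.38
tool_pos: [0.6276, -0.0203, 0.2572]
tool_rot: [0.351, 3.122, 0.001]
contact_force: [0.1, -0.3, -1.7]
opening: 0.0232
grip_force: 59.3
pos [ 0.6276 -0.0203  0.2572] yang 77.2 turn [ 0.0007  0.0006 -0.    ] shift [7.902e-01 4.125e-01 6.000e-04] q6 -1.50
188
0.11 2 [ 0.627 -0.017  0.119] [0.004 0.004 0.   ]
0.12 9 [ 0.627 -0.018  0.124] [0.007 0.007 0.007]
0.13 7 [ 0.626 -0.017  0.134] [0.007 0.004 0.007]
0.14 12 [ 0.625 -0.018  0.145] [0.007 0.009 0.008]
0.15 13 [ 0.625 -0.017  0.156] [0.007 0.008 0.009]
0.16 3 [ 0.625 -0.016  0.164] [0.002 0.006 0.002]
0.17 38 [ 0.622 -0.014  0.178] [0.034 0.032 0.008]
0.18 68 [ 0.626 -0.02   0.184] [0.029 0.043 0.009]
0.19 36 [ 0.626 -0.021  0.195] [0.021 0.057 0.01 ]
```

```bash
python3 -c "
import cv2
a=cv2.imread('pics/s5.png')[90:290,210:410]
cv2.imwrite('pics/s5c.png',cv2.resize(a,None,fx=2.5,fy=2.5))"
```

```text
(no output)
```

View pics/s5c.png

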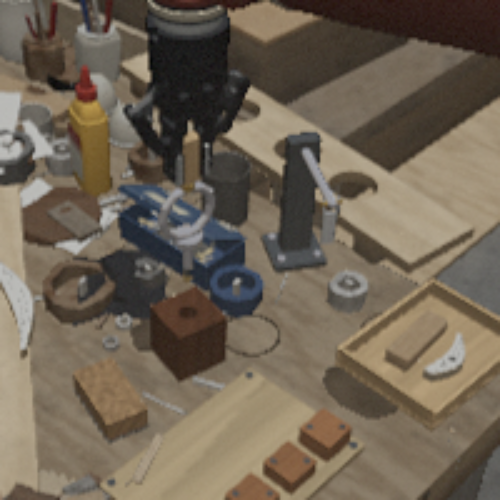

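```bash
python3 -m pendant '[0,0,0,0.79,0.412,0,0,0,0,0,0.79,0.412,0,0,0,0,0,0.79,0.412,0,0,0,0,0,0.79,0.412,0,0,0,0,0,0.79,0.412,0.05,0,0,0,0,0.79,0.412,0.1,0,0,0,0,0.79,0.412,0.15,0,0,0,0,0.79,0.412,0.2,0,0,0,0,0.79,0.412,0.2,0]';  python3 - <<'E'
from h import *
plan(.424,.154,.170)
d,W=cloud("scene"); save(d,"pics/s6.png")
m=(W[...,0]>.38)&(W[...,0]<.5)&(W[...,1]>.1)&(W[...,1]<.22)&(W[...,2]>.04)&(W[...,2]<.1)
P=W[m]
z=P[:,2]; print(len(P))
for a in np.arange(.04,.1,.01):
    Q=P[(z>=a)&(z<a+.01)]
    if len(Q): print("%.2f"%a,len(Q),np.round(Q.mean(0),3),np.round(np.ptp(Q,0),3))
E
```

```text
t: 17.55
tool_pos: [0.4234, 0.1519, 0.1951]
tool_rot: [-0.353, -3.118, 0.002]
contact_force: [0.6, 0.4, -1.6]
opening: 0.0233
grip_force: 59.3
pos [0.4234 0.1519 0.1951] yang 77.1 turn [-0.0033 -0.0074 -0.    ] shift [-0.0006  0.0075  0.0836] q6 -1.17
47
0.05 6 [0.422 0.153 0.058] [0.006 0.006 0.003]
0.06 9 [0.422 0.153 0.065] [0.005 0.007 0.008]
0.07 9 [0.423 0.155 0.076] [0.011 0.005 0.009]
0.08 16 [0.422 0.155 0.086] [0.01  0.01  0.009]
0.09 7 [0.421 0.156 0.093] [0.005 0.005 0.004]
```

```bash
python3 -m pendant '[0,0,0,0,0,0.03,0,0,0,0,0,0,0.05,0,0,0,0,0,0,0.065,0,0,0,0,0,0,0.075,0,0,0,0,0,0,0.083,0,0,0,0,0,0,0.083,0,0,0,0,0,0,0.083,0,0,0,0,0,0,0.083,0]';python3 -m pendant '[0,0,0,0,0,-0.04,0,0,0,0,0,0,-0.08,0,0,0,0,0,0,-0.08,0]';python3 -c "
from h import *
plan(.424,.096,.195)"
```

```text
t: 18.6
tool_pos: [0.4241, 0.1527, 0.1728]
tool_rot: [0.351, 3.121, 0.0]
contact_force: [0.0, 0.2, 0.5]
opening: 0.0235
grip_force: 59.6
t: 18.98
tool_pos: [0.425, 0.1529, 0.1984]
tool_rot: [0.351, 3.119, 0.001]
contact_force: [-0.3, -0.2, -1.3]
opening: 0.0233
grip_force: 59.4
pos [0.425  0.1529 0.1984] yang 77.2 turn [ 0.0025  0.0059 -0.    ] shift [-0.0389 -0.1856  0.0112] q6 -1.17
```

```bash
python3 -m pendant '[0,0,0,-0.039,-0.186,0,0,0,0,0,-0.039,-0.186,0,0,0,0,0,-0.039,-0.186,0,0,0,0,0,-0.039,-0.186,0.03,0,0,0,0,-0.039,-0.186,0.05,0,0,0,0,-0.039,-0.186,0.065,0,0,0,0,-0.039,-0.186,0.075,0,0,0,0,-0.039,-0.186,0.084,0,0,0,0,-0.039,-0.186,0.084,0,0,0,0,-0.039,-0.186,0.084,0,0,0,0,-0.039,-0.186,0.084,0]';python3 -m pendant '[0,0,0,0,0,-0.04,0,0,0,0,0,0,-0.084,0,0,0,0,0,0,-0.084,0]';python3 -c "
from h import *
plan(.424,.038,.195)"
```

```text
t: 20.35
tool_pos: [0.423, 0.0957, 0.1716]
tool_rot: [0.351, 3.122, 0.0]
contact_force: [-1.8, 0.5, 0.7]
opening: 0.0236
grip_force: 60.9
t: 20.72
tool_pos: [0.4242, 0.0956, 0.1986]
tool_rot: [0.351, 3.118, 0.001]
contact_force: [0.6, -0.7, -2.8]
opening: 0.0234
grip_force: 60.7
pos [0.4242 0.0956 0.1986] yang 77.1 turn [ 0.0016  0.0073 -0.    ] shift [-0.0421 -0.1874  0.012 ] q6 -1.30
```

```bash
python3 -m pendant '[0,0,0,-0.042,-0.187,0,0,0,0,0,-0.042,-0.187,0,0,0,0,0,-0.042,-0.187,0,0,0,0,0,-0.042,-0.187,0.03,0,0,0,0,-0.042,-0.187,0.05,0,0,0,0,-0.042,-0.187,0.065,0,0,0,0,-0.042,-0.187,0.075,0,0,0,0,-0.042,-0.187,0.085,0,0,0,0,-0.042,-0.187,0.085,0,0,0,0,-0.042,-0.187,0.085,0,0,0,0,-0.042,-0.187,0.085,0]';python3 -m pendant '[0,0,0,0,0,-0.04,0,0,0,0,0,0,-0.084,0,0,0,0,0,0,-0.084,0]';python3 -c "
from h import *
plan(.424,-.019,.195)"
```

```text
t: 22.1
tool_pos: [0.4229, 0.0382, 0.1713]
tool_rot: [0.351, 3.121, 0.0]
contact_force: [-2.0, 0.9, 1.3]
opening: 0.023
grip_force: 61.6
t: 22.48
tool_pos: [0.4239, 0.038, 0.1983]
tool_rot: [0.351, 3.118, -0.0]
contact_force: [0.5, 0.1, -1.4]
opening: 0.0233
grip_force: 61.4
pos [0.4239 0.038  0.1983] yang 77.2 turn [ 0.0006  0.0073 -0.    ] shift [-0.0424 -0.1851  0.011 ] q6 -1.43
```

```bash
python3 -m pendant '[0,0,0,-0.042,-0.185,0,0,0,0,0,-0.042,-0.185,0,0,0,0,0,-0.042,-0.185,0,0,0,0,0,-0.042,-0.185,0.02,0,0,0,0,-0.042,-0.185,0.04,0,0,0,0,-0.042,-0.185,0.05,0,0,0,0,-0.042,-0.185,0.06,0,0,0,0,-0.042,-0.185,0.07,0,0,0,0,-0.042,-0.185,0.07,0,0,0,0,-0.042,-0.185,0.07,0,0,0,0,-0.042,-0.185,0.07,0]'; python3 -m pendant '[0,0,0,0,0,-0.04,0,0,0,0,0,0,-0.2,0,0,0,0,0,0,-0.3,0,0,0,0,0,0,-0.3,0]';python3 - <<'E'
from h import *
def box(W,x0,x1,y0,y1,z0,z1): return (W[...,0]>x0)&(W[...,0]<x1)&(W[...,1]>y0)&(W[...,1]<y1)&(W[...,2]>z0)&(W[...,2]<z1)
def show(n,W):
    P=W[box(W,.545,.64,-.25,-.16,.155,.185)]
    if len(P)<8: print(n,len(P)); return
    # rotate to stand axes
    v,l=[np.ravel(x) for x in (cv2.fitLine((P[:,:2]*1000).astype(np.float32),cv2.DIST_HUBER,0,.01,.01)[:2],cv2.fitLine((P[:,:2]*1000).astype(np.float32),cv2.DIST_HUBER,0,.01,.01)[2:])]
    print(n,"peg",len(P),"dir deg",np.degrees(np.arctan2(v[1],v[0])),"pt",l,"z",np.percentile(P[:,2],[5,50,95]))
    Q=W[box(W,.6,.72,-.32,-.19,.004,.018)]
    print(" foot",len(Q),cv2.minAreaRect((Q[:,:2]*1000).astype(np.float32)) if len(Q) else 0)
    Q=W[box(W,.62,.72,-.32,-.19,.173,.19)]
    print(" posttop",len(Q),cv2.minAreaRect((Q[:,:2]*1000).astype(np.float32)) if len(Q) else 0)
for n in ("top","scene"):
    d,W=cloud(n); show(n,W)
d=optics.get_image("wrist"); save(d,"pics/w7.png"); Z=d["depth"]; h,w=Z.shape
u,v=np.meshgrid(np.arange(w),np.arange(h)); a=(u-d["cx"])/d["fx"]; b=(v-d["cy"])/d["fy"]; r=np.hypot(a,b)+1e-9
k=np.tan(r)/r; P=np.stack([a*k*Z,b*k*Z,Z],-1)
W=(P-np.ravel(d["tvec"]))@R.from_rotvec(np.ravel(d["rvec"])).as_matrix(); W[(Z==0)|(r>1.3)]=np.nan
show("wrist",W)
plan(.45,-.12,.27,57)
E
```

```text
t: 23.85
tool_pos: [0.4228, -0.0187, 0.1755]
tool_rot: [0.352, 3.122, 0.0]
contact_force: [-0.8, 0.9, 0.9]
opening: 0.0233
grip_force: 62.0
t: 24.35
tool_pos: [0.4243, -0.0193, 0.2686]
tool_rot: [0.351, 3.115, -0.002]
contact_force: [0.5, -0.5, -3.3]
opening: 0.0233
grip_force: 61.7
top peg 79 dir deg -26.806248 pt [ 577.7285  -195.75673] z [0.16409527 0.16966019 0.17380179]
 foot 247 ((657.6166381835938, -220.3729248046875), (113.68092346191406, 60.28911209106445), 0.07344795018434525)
 posttop 0 0
scene peg 37 dir deg -38.180553 pt [ 622.4003 -223.9742] z [0.16240396 0.16780466 0.17100019]
 foot 228 ((658.1610107421875, -240.4469757080078), (90.9380111694336, 95.81861877441406), 3.6361942291259766)
 posttop 67 ((652.263916015625, -251.3663330078125), (36.15034484863281, 46.52651596069336), 85.4762954711914)
wrist 4
pos [ 0.422  -0.0187  0.2634] yang 77.1 turn [-0.0013 -0.0048  0.6717] shift [-0.166  -0.3086 -0.0225] q6 -1.57
```

All four pads have been touched, and the tip met pad 4 about 4 mm higher than the rest, in agreement with the depth images. Next I'll refine the peg axis from the unobstructed first views.

```bash
python3 - <<'E'
from h import *
c=np.array([.6588,-.2509])
for n in("scene","top"):
    W=np.load(n+"0.npz")["W"].reshape(-1,3)
    for yaw in(-33,):
        a=np.radians(yaw); e=np.array([[np.cos(a),np.sin(a)],[-np.sin(a),np.cos(a)]])
        Q=np.c_[(W[:,:2]-c)@e.T,W[:,2]]
        f=Q[(abs(Q[:,0])<.05)&(abs(Q[:,1])<.05)&(Q[:,2]>.004)&(Q[:,2]<.018)]
        print(n,"foot",len(f),np.round(np.percentile(f[:,:2],[1,99],axis=0),4).tolist())
        p=Q[(abs(Q[:,0])<.03)&(abs(Q[:,1])<.04)&(Q[:,2]>.175)&(Q[:,2]<.19)]
        if len(p): print(" posttop",len(p),np.round([p.min(0),p.max(0)],4).tolist())
        g=Q[(Q[:,0]>-.135)&(Q[:,0]<-.012)&(abs(Q[:,1])<.03)&(Q[:,2]>.15)&(Q[:,2]<.18)]
        for x in np.arange(-.13,-.01,.012):
            h=g[(g[:,0]>=x)&(g[:,0]<x+.012)]
            if len(h): print("  %.3f n%d y %.4f..%.4f med %.4f zmax %.4f"%(x+.006,len(h),h[:,1].min(),h[:,1].max(),np.median(h[:,1]),h[:,2].max()))
E
```

```text
scene foot 224 [[-0.0364, -0.0342], [0.0321, 0.0346]]
 posttop 62 [[-0.0125, -0.0186, 0.1754], [0.0117, 0.0198, 0.1835]]
  -0.124 n4 y 0.0012..0.0068 med 0.0039 zmax 0.1697
  -0.112 n39 y -0.0113..0.0141 med 0.0005 zmax 0.1694
  -0.100 n10 y -0.0028..0.0080 med 0.0026 zmax 0.1702
  -0.088 n12 y -0.0024..0.0069 med 0.0032 zmax 0.1703
  -0.076 n9 y -0.0046..0.0053 med 0.0027 zmax 0.1707
  -0.064 n13 y -0.0046..0.0052 med 0.0024 zmax 0.1701
  -0.052 n11 y -0.0043..0.0062 med 0.0027 zmax 0.1699
  -0.040 n11 y -0.0058..0.0069 med 0.0034 zmax 0.1722
  -0.028 n11 y -0.0067..0.0056 med 0.0017 zmax 0.1689
  -0.016 n10 y -0.0041..0.0055 med 0.0015 zmax 0.1772
top foot 228 [[-0.0474, -0.0113], [0.0404, 0.0458]]
  -0.112 n37 y -0.0122..0.0135 med 0.0018 zmax 0.1745
  -0.100 n21 y -0.0053..0.0107 med 0.0009 zmax 0.1739
  -0.088 n18 y -0.0052..0.0067 med 0.0012 zmax 0.1720
  -0.076 n6 y 0.0026..0.0062 med 0.0045 zmax 0.1721
```

```bash
python3 -m pendant '[0,0,0.672,0,0,0,0,0,0,0.672,0,0,0,0,0,0,0.672,0,0,0,0,0,0,0.672,0,0,0,0]'; python3 -c "
from h import *
plan(.4995,-.1474,.197,57)"
```

```text
t: 25.0
tool_pos: [0.4223, -0.0187, 0.2639]
tool_rot: [-0.888, -3.011, 0.0]
contact_force: [-0.3, 1.0, -0.9]
opening: 0.0227
grip_force: 61.6
pos [ 0.4223 -0.0187  0.2639] yang 57.1 turn [-0.0015 -0.0037  0.0042] shift [-0.4496 -0.2205  0.2224] q6 -1.22
```

```bash
python3 -m pendant '[0,0,0,-0.45,-0.22,0,0,0,0,0,-0.45,-0.22,0,0,0,0,0,-0.45,-0.22,0,0,0,0,0,-0.45,-0.22,0.1,0,0,0,0,-0.45,-0.22,0.18,0,0,0,0,-0.45,-0.22,0.222,0,0,0,0,-0.45,-0.22,0.222,0,0,0,0,-0.45,-0.22,0.222,0]'; python3 - <<'E'
from h import *
plan(.6253,-.2291,.197,57)
d,W=cloud("scene"); save(d,"pics/s8.png")
cv2.imwrite('pics/s8c.png',cv2.resize(d["image"][110:250,270:430,::-1],None,fx=4,fy=4))
c=np.array([.6588,-.2509]);a=np.radians(-33); e=np.array([[np.cos(a),np.sin(a)],[-np.sin(a),np.cos(a)]])
W=W.reshape(-1,3);Q=np.c_[(W[:,:2]-c)@e.T,W[:,2]]
m=(abs(Q[:,0]+.19)<.04)&(abs(Q[:,1])<.06)
for z in np.arange(.05,.21,.01):
    h=Q[m&(Q[:,2]>=z)&(Q[:,2]<z+.01)]
    if len(h): print("%.3f n%d x %.3f..%.3f y %.3f..%.3f"%(z,len(h),h[:,0].min(),h[:,0].max(),h[:,1].min(),h[:,1].max()))
E
```

```text
t: 26.0
tool_pos: [0.5006, -0.1478, 0.1999]
tool_rot: [0.891, 3.011, -0.0]
contact_force: [-0.9, 0.0, -1.7]
opening: 0.0228
grip_force: 61.5
pos [ 0.5006 -0.1478  0.1999] yang 57.0 turn [0.0005 0.0037 0.0009] shift [-0.4962 -0.0012  0.0105] q6 -1.42
0.060 n10 x -0.194..-0.188 y -0.003..0.006
0.070 n8 x -0.194..-0.190 y -0.003..0.005
0.080 n11 x -0.196..-0.189 y -0.003..0.006
0.090 n10 x -0.198..-0.190 y -0.003..0.007
0.100 n7 x -0.195..-0.186 y -0.004..0.006
0.110 n12 x -0.206..-0.187 y -0.011..0.016
0.120 n73 x -0.206..-0.172 y -0.015..0.018
0.130 n42 x -0.196..-0.186 y -0.025..0.031
0.140 n23 x -0.195..-0.186 y -0.029..0.035
0.150 n24 x -0.196..-0.187 y -0.032..0.036
0.160 n21 x -0.194..-0.186 y -0.028..0.033
0.170 n36 x -0.195..-0.184 y -0.028..0.031
0.180 n44 x -0.195..-0.185 y -0.019..0.025
0.190 n17 x -0.198..-0.192 y -0.009..0.020
0.200 n51 x -0.204..-0.192 y -0.022..0.025
```

View pics/s8c.png

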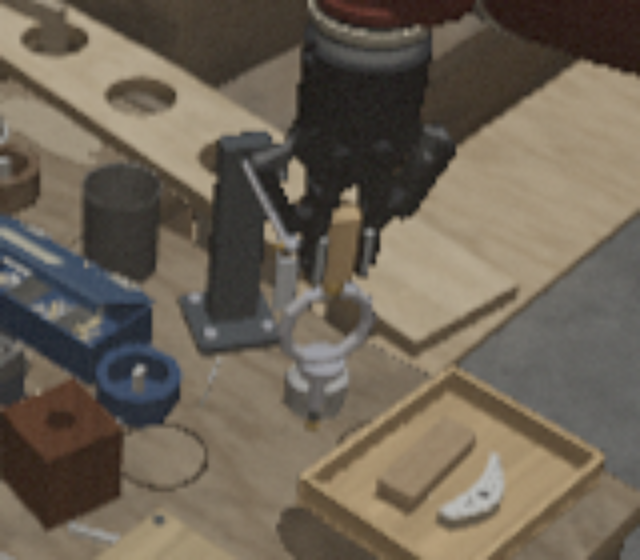

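The held eye is square to the peg, about 70 mm in front of its end and centred on it within 1 to 2 mm.

```bash
python3 -m pendant '[0,0,0,-0.1,0,0.01,0,0,0,0,-0.16,0,0.01,0,0,0,0,-0.2,0,0.01,0,0,0,0,-0.24,0,0.01,0,0,0,0,-0.28,0,0.01,0,0,0,0,-0.32,0,0.01,0,0,0,0,-0.36,0,0.01,0,0,0,0,-0.4,0,0.01,0,0,0,0,-0.44,0,0.01,0,0,0,0,-0.48,0,0.01,0,0,0,0,-0.5,0,0.01,0,0,0,0,-0.5,0,0.01,0]'; python3 - <<'E'
from h import *
plan(.6253,-.2291,.197,57)
d,W=cloud("scene")
cv2.imwrite('pics/s9c.png',cv2.resize(d["image"][120:230,280:400,::-1],None,fx=5,fy=5))
E
```

```text
t: 27.55
tool_pos: [0.6261, -0.2295, 0.1955]
tool_rot: [-0.892, -3.012, -0.0]
contact_force: [0.1, -0.2, -2.1]
opening: 0.0233
grip_force: 61.5
pos [ 0.6261 -0.2295  0.1955] yang 57.0 turn [-0.     -0.0004 -0.0003] shift [ 0.0029 -0.0002 -0.005 ] q6 -1.46
```

View pics/s9c.png

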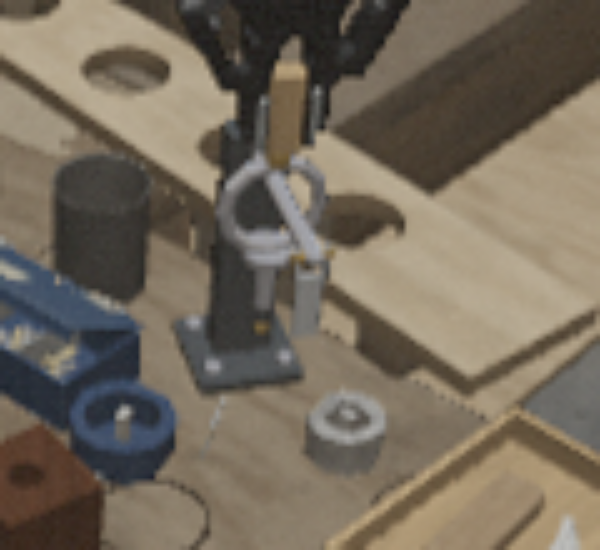

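The eye is over the peg and the keeper hangs down again on the robot's side at (307,295). I'll lower the probe onto the peg and release it.

```bash
python3 -m pendant '[0,0,0,0,0,0.006,0,0,0,0,0,0,0.013,0,0,0,0,0,0,0.013,0,0,0,0,0,0,0.013,0.4,0,0,0,0,0,0.013,0.7,0,0,0,0,0,0.013,0.7,0,0,0,0,0,0.013,0.7]'; python3 -m pendant '[0,0,0,0,0,-0.05,0.7,0,0,0,0,0,-0.15,0.7,0,0,0,0,0,-0.35,0.7,0,0,0,0,0,-0.45,0.7,0,0,0,0,0,-0.45,0.7,0,0,0,0,0,-0.45,0.7]'; python3 - <<'E'
from h import *
plan(.632,.0995,.2,-17)
d,W=cloud("scene"); save(d,"pics/s10.png")
cv2.imwrite('pics/s10c.png',cv2.resize(d["image"][110:230,270:400,::-1],None,fx=4.5,fy=4.5))
m=(W[...,0]>.57)&(W[...,0]<.7)&(W[...,1]>.04)&(W[...,1]<.16)&(W[...,2]>.018)&(W[...,2]<.06)
P=W[m];print(len(P),P.mean(0),cv2.minAreaRect((P[:,:2]*1000).astype(np.float32)))
E
```

```text
t: 28.48
tool_pos: [0.6259, -0.2293, 0.1918]
tool_rot: [0.892, 3.012, -0.0]
contact_force: [-1.3, -0.3, -0.6]
opening: 0.0595
grip_force: 0.0
t: 29.22
tool_pos: [0.6255, -0.2292, 0.3259]
tool_rot: [-0.892, -3.011, -0.0]
contact_force: [-0.4, 0.3, -0.5]
opening: 0.0598
grip_force: 0.0
pos [ 0.6255 -0.2292  0.3259] yang 57.0 turn [-1.6000e-03 -1.7000e-03  2.4665e+00] shift [0.5781 0.9306 0.4203] q6 -1.46
510 [0.6278071  0.10346091 0.0292471 ] ((639.7818603515625, 123.01841735839844), (100.11771392822266, 98.208984375), 74.59722137451172)
```

View pics/s10c.png

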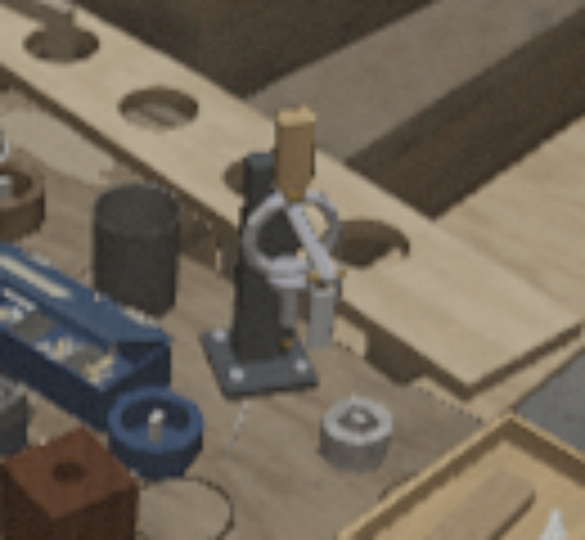

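The probe hangs on the peg with the keeper hanging in front of the eye. Next is the sanding block.

```bash
python3 -m pendant '[0,0,0,0.578,0.93,0,1,0,0,-0.54,0.578,0.93,0,1,0,0,-0.54,0.578,0.93,0.2,1,0,0,-0.54,0.578,0.93,0.4,1,0,0,-0.54,0.578,0.93,0.6,1,0,0,-0.54,0.578,0.93,0.6,1,0,0,-0.54,0.578,0.93,0.6,1,0,0,-0.54,0.578,0.93,0.6,1,0,0,-0.54,0.578,0.93,0.6,1]'; python3 - <<'E'
from h import *
plan(.632,.0995,.01,73.3)
d=optics.get_image("wrist"); save(d,"pics/w11.png")
E
```

```text
t: 30.4
tool_pos: [0.6327, 0.0984, 0.1472]
tool_rot: [0.46, 3.107, -0.001]
contact_force: [-1.0, -0.4, -0.6]
opening: 0.0857
grip_force: 0.0
pos [0.6327 0.0984 0.1472] yang 73.2 turn [-0.0005  0.0011 -0.0042] shift [0.0034 0.0028 0.4575] q6 -1.24
```

View pics/w11.png

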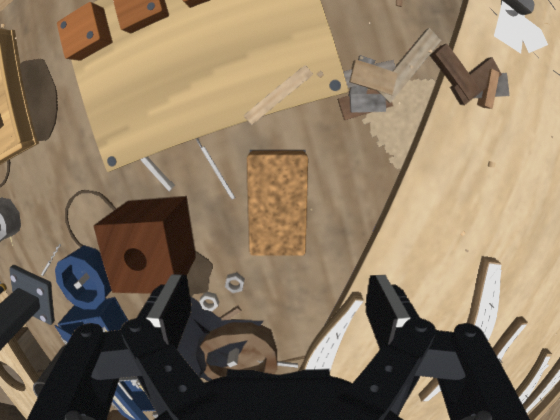

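The block lies square at (277,203), centred between the fingers.

```bash
python3 -m pendant '[0,0,0,0,0,0.15,1,0,0,0,0,0,0.3,1,0,0,0,0,0,0.4,1,0,0,0,0,0,0.44,1,0,0,0,0,0,0.457,1,0,0,0,0,0,0.457,1,0,0,0,0,0,0.457,0,0,0,0,0,0,0.457,0,0,0,0,0,0,0.457,0,0,0,0,0,0,0.457,0,0,0,0,0,0,0.457,0]' 30;  python3 -m pendant '[0,0,0,0,0,0,0,0,0,0,0,0,-0.2,0,0,0,0,0,0,-0.35,0,0,0,0,0,0,-0.4,0,0,0,0,0,0,-0.4,0]'
python3 - <<'E'
from h import *
plan(.424,-.019,.055,90)
d,W=cloud("scene"); m=(W[...,0]>.54)&(W[...,0]<.72)&(W[...,1]>.04)&(W[...,1]<.16)&(W[...,2]>.09)&(W[...,2]<.2)
hsv=cv2.cvtColor(d["image"],cv2.COLOR_RGB2HSV); m&=hsv[...,1]>80
P=W[m];print(len(P),P.mean(0),P.min(0),P.max(0))
E
```

```text
t: 31.82
tool_pos: [0.6332, 0.0991, 0.0108]
tool_rot: [0.459, 3.106, 0.0]
contact_force: [-1.1, 0.6, 5.2]
opening: 0.0491
grip_force: 33.5
t: 32.45
tool_pos: [0.6324, 0.0991, 0.1294]
tool_rot: [0.459, 3.107, 0.0]
contact_force: [-0.1, 1.1, -1.5]
opening: 0.0494
grip_force: 32.8
pos [0.6324 0.0991 0.1294] yang 73.2 turn [ 3.000e-04  8.000e-04 -5.602e-01] shift [ 0.5511 -0.5778  0.2477] q6 -1.24
547 [0.61484124 0.10528561 0.14540185] [0.58116382 0.06508984 0.11978187] [0.66949824 0.15761653 0.1941586 ]
```

```bash
python3 -m pendant '[0,0,-0.56,0.551,-0.578,0,0,0,0,-0.56,0.551,-0.578,0,0,0,0,-0.56,0.551,-0.578,0,0,0,0,-0.56,0.551,-0.578,0,0,0,0,-0.56,0.551,-0.578,0,0,0,0,-0.56,0.551,-0.578,0.1,0,0,0,-0.56,0.551,-0.578,0.18,0,0,0,-0.56,0.551,-0.578,0.22,0,0,0,-0.56,0.551,-0.578,0.24,0,0,0,-0.56,0.551,-0.578,0.24,0]'; python3 -c "
from h import *
plan(.424,-.019,.050,90)"
```

```text
t: 33.75
tool_pos: [0.4241, -0.019, 0.0574]
tool_rot: [0.0, -3.141, -0.0]
contact_force: [0.0, -0.7, -1.1]
opening: 0.0495
grip_force: 32.7
pos [ 0.4241 -0.019   0.0574] yang 90.0 turn [ 0.0004 -0.0013  0.0003] shift [ 0.0002 -0.0001  0.0246] q6 -1.79
```

```bash
python3 -m pendant '[0,0,0,0,0,0.012,0,0,0,0,0,0,0.02,0,0,0,0,0,0,0.025,0,0,0,0,0,0,0.025,0]';python3 -m pendant '[0,0,0,0,0,0,0.75,0,0,0,0,0,0,0.9,0,0,0,0,0,0,0.9,0,0,0,0,0,0,0.9,0,0,0,0,0,-0.15,0.9,0,0,0,0,0,-0.35,0.9,0,0,0,0,0,-0.5,0.9,0,0,0,0,0,-0.6,0.9,0,0,0,0,0,-0.6,0.9]'
python3 - <<'E'
from h import *
d=optics.get_image("scene"); d,W=cloud("scene"); save(d,"pics/s12.png")
hsv=cv2.cvtColor(d["image"],cv2.COLOR_RGB2HSV)
m=(W[...,0]>.36)&(W[...,0]<.49)&(W[...,1]>-.06)&(W[...,1]<.03)&(W[...,2]>.064)&(W[...,2]<.08)
P=W[m];print(len(P),P.mean(0),cv2.minAreaRect((P[:,:2]*1000).astype(np.float32)))
A=np.c_[P[:,:2],np.ones(len(P))]; print("plane",np.linalg.lstsq(A,P[:,2],rcond=None)[0])
cv2.imwrite('pics/s12c.png',cv2.resize(d["image"][100:400,210:430,::-1],None,fx=2,fy=2))
E
```

```text
t: 34.25
tool_pos: [0.424, -0.0191, 0.0501]
tool_rot: [0.0, 3.142, -0.0]
contact_force: [0.1, -0.3, -1.1]
opening: 0.0495
grip_force: 32.7
t: 35.38
tool_pos: [0.4255, -0.0194, 0.2333]
tool_rot: [0.0, 3.136, -0.002]
contact_force: [-0.0, 0.7, -0.7]
opening: 0.0765
grip_force: 0.0
537 [ 0.42053064 -0.01523005  0.06913596] ((422.4009704589844, -17.08954429626465), (90.01611328125, 53.06298065185547), 0.3660898208618164)
plane [ 0.0054457  -0.01756818  0.06657831]
```

View pics/s12c.png

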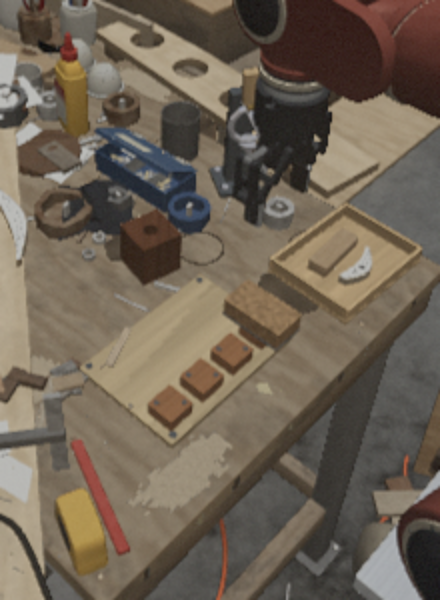

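The block sits flat and centred on pad 4, both pieces are in the tray, the probe is on the peg and the bystanders look undisturbed.

```bash
python3 -c "
from station import ctrl
print(ctrl.finish_job())"
```

```text
the job is handed in; nothing more can be done
None
```

I handed the job in at about 35 s of the 200 s allowed, with no verdict returned: both loose pieces are in the tray, all four pads were touched left to right (the fourth stands proud), the probe hangs on the peg behind the dropped keeper, and the sanding block lies flat on pad 4.

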